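# Roll the pivot pin under the dial indicator

## Task

Roll the long steel pin lying on the marking-off plate over to the painted line, by pushing its top sideways with the fingertips, until it lies centred along the line with the indicator's ball above it, and leave it at rest there. It must roll: do not lift it or slide it across the plate. Do not bump the indicator or its stand, and leave the V-block, the standing bush and the plug gauge where they are.

Things in the scene. Friction and masses are not known exactly. Their poses are not given: they have to be found in the camera images.
- pin: The pin to roll: plain hollow steel cylinder, 40 mm diameter, 150 mm long, 0.8-1 kg, lying on the plate left or right of the line, 75-135 mm from it and parallel within 3 degrees. Origin: middle of its axis, 20 mm above the plate; its x axis runs along its length (y, z turn as it rolls). Friction on the plate about 0.6; let go at 100 mm/s, it rolls on about 10 mm and stops.
- plate: Heavy fixed cast-iron marking-off plate, 400 mm (its x) by 630 mm (its y), 70 mm high; origin at the centre of its underside, flat top 70 mm above it. A white painted line 4 mm wide runs along its x axis (y = 0), from x = -190 to x = 110 mm. The pin's centre starts at x = -55 to -35 mm.
- line (a point): The point of the painted line, on the plate's top, at plate x = -45 mm, y = 0: below where the pin's middle comes when it has been rolled straight across.
- ball (a point): Underside of the indicator's stylus ball, 3.6 mm in diameter, exactly above the painted line at plate x = 5 mm and 49 mm above the plate's top, so 9 mm above the top of the pin when the pin is under it. It does not move.
- indicator: Fixed dial test indicator on a magnetic stand, all above the line's far end. Origin on the plate's top at the plate's centre, axes as the plate's. Base 58 x 50 x 55 mm high, centred at x = 156 mm; 12 mm column up to 205 mm; from a clamp at 127 mm height a thin arm with a 32 mm dial slopes down at 27 degrees towards the robot and ends in the ball at x = 5 mm.
- vblock: Bystander: steel V-block 63 x 50 x 45 mm high, standing loose on the plate on the other side of the line from the pin; origin at the centre of its underside.
- bush: Bystander: short steel bush, 40 mm in diameter and 55 mm high, standing on end near the plate's far edge; origin at the centre of its underside.
- gauge: Bystander: double-ended plug gauge with a black hexagonal handle, 131 mm long, 20 mm high, lying near the plate's far edge; origin under its middle, its x axis along its length.
Things that resemble listed ones, but are neither listed nor needed, are in the scene too. There is more than one size of the pin; the one meant has the size given above.

How it is judged:
On the way:
1. the pin has rolled through about half a turn on the plate (angle between pin's own z axis and vertical above 2.4 rad and height (world z) of pin below 0.094 m).
At the end, for the whole second after the job is handed in: The pin lies at rest on the plate with its axis within 5 mm of the painted line's middle and within 0.08 rad of parallel to it, the indicator's ball standing over the pin's length; V-block, bush and plug gauge are within 10 mm of where they stood (y of pin in the frame of plate between -0.005 and 0.005 m and angle between the x axis of pin and the x axis of plate, either way round below 0.08 rad and x of ball in the frame of pin between -0.073 and 0.073 m and height (world z) of pin between 0.087 and 0.093 m and linear speed of pin below 0.005 m/s and distance of each of vblock, bush, gauge from where it was at the start of the episode below 0.01 m); the robot touches nothing.
It fails at once if the pin is lifted off the plate (more than 6 mm) (height (world z) of pin above 0.096 m).
It fails at once if the pin is slid along without turning (faster than 20 mm/s while hardly turning) (linear speed of pin above 0.02 m/s and angular speed of pin below 0.4 rad/s).
It fails at once if the indicator or its stand is bumped (more than 1 N) (contact force between indicator and anything else above 1 N).
It fails at once if a bystander is moved by 10 mm or more (distance of any of vblock, bush, gauge from where it was at the start of the episode above 0.01 m).
It also fails if it takes over 58 s, if anything falls off the work surface, if the arm or the gripper's body presses on something with over 40 N, if the wrist force passes 120 N, or if a joint passes its speed limit or range.

## Robot

A 7-joint arm with a two-finger parallel gripper is mounted at the origin on the work surface. World frame = base frame: x ahead of the robot, y to its left, z up, the work surface at z = 0. Lengths are in m, angles in rad, forces in N, time in s.
With the tool pointing down it reaches from about 0.4 to 0.85 m from the base axis. Payload 10.4 kg.
Tool frame: the origin (TCP) lies on the centre line of the jaws, within the pads' length; the fingertips stand 11 mm ahead of it and the grasp point (between the pads) lies 8 mm behind it; z points along the fingers, x is the direction in which the jaws open and shut, and the axes are right-handed (so a half turn about z gives the same grasp; the last joint's range is limited). The gripper opens to 85 mm and grips with 20 to 120 N. Pads are 22 mm wide; open, the fingers measure 114 mm over their backs; the gripper's body (76 mm by 85 mm) begins 54 mm behind the grasp point. The pads swing forward as they close: fully open they stand 13 mm farther back than shut.
Start: joints at [-1.3, 0.332, -0.065, 1.46, 0.022, 1.35, -0.088], TCP at [0.181, 0.598, 0.208] pointing down, gripper open.
Joint ranges: [-2.6, 2.6], [-0.5, 2.12], [-1.47, 1.34], [0.16, 2.42], [-1.27, 4.41], [0.06, 2.06], [-2.6, 2.6]. Speed limits (rad/s): [2.22, 2.22, 2.79, 2.79, 3.14, 3.14, 3.14].

## Interface

Orientations are given as a unit quaternion [x, y, z, w].
In Python, from workcell import get_obs, camera, hand_in, boxes_of, silhouettes, pinpoint gives the robot as it stands.
- The arm moves only by the shell command python3 -m creep 'ROWS' [FORCE]. ROWS is JSON, one flat list of numbers, 7 for each row, row after row: the shift along the tool's x, y, z in cm, then the turn, a rotation vector about the tool's x, y, z in degrees, then the finger opening in cm, from 0 to 8.54. A call has 1 to 20 rows; each row is the pose to reach, as a shift and turn from the pose commanded when the call began, along the tool's axes at that moment; what a row does not reach only later rows make up. A row lasts 1/12 s, in which the tool goes at most 41.7 mm and 7.16 degrees, less where a joint would pass 70% of its speed; a pose out of reach is approached as far as the arm can. A call with a gripper value outside its range is refused whole. The fingers move at their own pace and stop on an object; FORCE is the grip in N (left out, the last holds). Time passes only in rows, so rows that repeat a pose let the fingers close. It gives the time, the measured TCP pose, the force and the opening at its end, in the units of the state.
- get_obs(): the state, without advancing time (a new reading comes with each control period).
- camera(name): name is "scene" or "top" or "wrist"; returns a dict with "pixels" (420x560x3 uint8, red, green, blue), "range_z" (420x560 float32, m along the optical axis (not along the pixel's ray), 0 where there is no reading), "intrinsics" (3x3 intrinsics, pixels), "T" (4x4, takes a point from camera to world coordinates). Camera axes: x right, y down, z forward; pixel columns grow to the right and rows downward; lengths in m; the calibration is good to about 2 mm. A picture is of the moment at which its call begins.
- hand_in(): hands the job in, once; it reports no verdict.
Trained networks look in a picture, given as the dict that the camera call returned (one of the last four; its "shot" number tells which), for a name from the list of things; names that differ only in an ending like _2 or _b are one class to them, and where a whole thing is asked for, a point or a joint stands for the part that bears it (a point fixed in the world has none). Each returns a list of dicts, best first, with "conf" (0 to 1); they miss things now and then, are a little off and sometimes report something else, mostly with a low value. They report only what shows in the picture. A call takes as long as a camera call. They do not tell look-alikes from the thing itself.
- boxes_of(picture, query): "at" ([x, y, z] in m, in world coordinates, good to about 4 mm: the middle of the surface that is visible of it).
- silhouettes(picture, query): "pixels" (420x560 bool, what is visible of it).
- pinpoint(picture, query): "at" ([x, y, z] in m, in world coordinates, good to about 4 mm: a listed point, or the origin of a listed thing).
The state is a dict: "clock": time; "joint_pos": joint angles; "joint_velocities": joint speeds; "tau": joint torques, N m; "position": TCP position; "ee_rot": TCP orientation; "ft_force": force on the tool from outside, world axes, zero at the start; "torque": the same for the moment, N m; "grip_width": opening from 0.0 (shut) to 1.0 (fully open).
Only numpy, scipy, OpenCV 4.12 (cv2) and the standard library are available. Lean on these libraries where they do the work, as an engineer would, in place of code of your own. Each camera call takes 0.05 s, during which the arm holds its last target. There are 200 camera calls.

## Working session

There is one attempt and no reset: what is moved stays moved. The work goes in short steps, Python scripts to look and compute and a shell command to move; the robot and the scene stay as the last step left them, time stands still between calls to the robot, and variables do not carry over. Pictures are saved under pics/ and viewed, on a budget of 10 in all, crops included, one or two more only if the job needs it, and the job is handed in when it is done.

```bash
mkdir -p pics; cat > h.py <<'E'
import numpy as np, cv2
from workcell import *
from scipy.spatial.transform import Rotation as R
def save(c,n): cv2.imwrite('pics/'+n,c["pixels"][:,:,::-1])
def cloud(c):
    z=c["range_z"];K=np.array(c["intrinsics"]);T=np.array(c["T"])
    v,u=np.mgrid[:z.shape[0],:z.shape[1]]
    p=np.stack([(u-K[0,2])*z/K[0,0],(v-K[1,2])*z/K[1,1],z],-1)
    w=p@T[:3,:3].T+T[:3,3]; w[z==0]=np.nan
    return w
E
python3 - <<'E'
from h import *
o=get_obs();print(o)
np.set_printoptions(precision=4,suppress=True)
for n in("top","scene"):
    c=camera(n);save(c,n+'1.png')
    for q in("pin","plate","line","ball","vblock","bush","gauge","indicator"):
        print(n,q,[(np.round(d["at"],4).tolist(),round(d["conf"],2)) for d in pinpoint(c,q)][:4])
E
```

```text
{'clock': 0.0, 'joint_pos': array([-1.29953886,  0.33290171, -0.0647044 ,  1.46097376,  0.02159593,
        1.34990742, -0.08847828]), 'joint_velocities': array([ 0.00117371, -0.00078944, -0.00121441,  0.0009236 ,  0.00062025,
        0.00039466, -0.00296142]), 'tau': array([ 4.43241233e-04, -6.25419688e+01,  4.94058640e-02, -3.91623831e+01,
        1.61503296e-02,  9.33459814e-03,  1.11198986e-05]), 'position': array([0.18090875, 0.59779663, 0.20708185]), 'ee_rot': array([ 8.02994741e-01,  5.95985643e-01, -5.80264963e-04,  4.71085109e-04]), 'ft_force': array([ 1.1006159 , -0.12989683,  0.48972699]), 'torque': array([ 0.03866959, -0.02612795,  0.01564905]), 'grip_width': 0.9989914812540395}
top pin [([0.2335, -0.291, 0.0324], 0.78), ([0.5269, 0.0046, 0.0887], 0.62), ([0.2313, 0.3246, 0.0264], 0.56)]
top plate [([0.5827, -0.0698, 0.0003], 0.68)]
top line [([0.5335, -0.0718, 0.0727], 0.92)]
top ball [([0.5855, -0.0693, 0.1156], 0.89), ([0.7097, -0.2804, 0.0724], 0.39)]
top vblock []
top bush [([0.7082, 0.1131, 0.0721], 0.45)]
top gauge [([0.7111, -0.282, 0.0677], 0.57)]
top indicator []
scene pin [([0.2335, -0.2938, 0.0292], 0.94), ([0.2316, 0.3232, 0.03], 0.8), ([0.5269, 0.0042, 0.0938], 0.77), ([0.706, 0.1154, 0.0699], 0.53)]
scene plate [([0.5739, -0.0742, 0.0011], 0.83)]
scene line [([0.531, -0.074, 0.0667], 0.81)]
scene ball [([0.5306, 0.0031, 0.0884], 0.24)]
scene vblock [([0.5294, -0.1842, 0.0674], 0.7)]
scene bush [([0.7071, 0.1142, 0.0684], 0.89)]
scene gauge [([0.7111, -0.2806, 0.0697], 0.9)]
scene indicator [([0.5796, -0.0725, 0.0726], 0.63)]
```

View pics/top1.png

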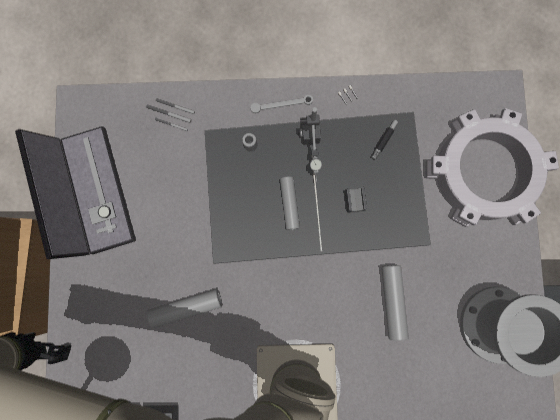

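View pics/scene1.png

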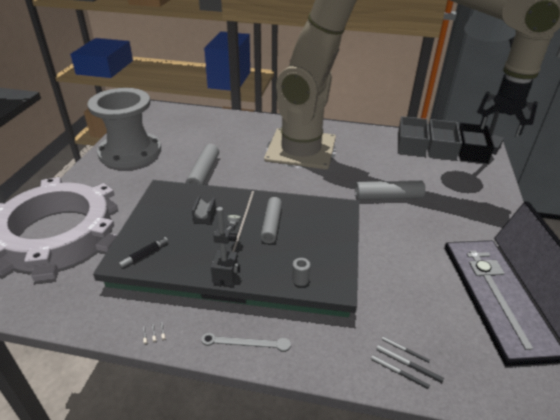

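```bash
python3 - <<'E'
from h import *
np.set_printoptions(precision=4,suppress=True)
c=camera("top");w=cloud(c);rgb=c["pixels"].astype(int)
# pin: points near guess above plate
m=(abs(w[...,0]-.527)<.11)&(abs(w[...,1]-.004)<.045)&(w[...,2]>.08)&(w[...,2]<.125)
P=w[m];print("pin pts",len(P),P.min(0),P.max(0))
rect=cv2.minAreaRect(P[:,:2].astype(np.float32)*1000);print(rect)
q=P[P[:,2]>np.percentile(P[:,2],50)]
k=np.polyfit(q[:,0],q[:,1],1);print("axis slope deg",np.degrees(np.arctan(k[0])),"y at .527",np.polyval(k,.527),"ztop",np.percentile(P[:,2],98))
# line: white pixels on plate
m=(w[...,2]<.08)&(w[...,2]>.06)&(rgb.min(-1)>170)&(abs(w[...,1]+.07)<.03)
L=w[m];print(len(L),L.min(0),L.max(0));
if len(L)>10:
  k=np.polyfit(L[:,0],L[:,1],1);print("line deg",np.degrees(np.arctan(k[0])),np.polyval(k,[.43,.53,.6]),np.median(L[:,2]))
m=(abs(w[...,2]-.07)<.005)&(w[...,0]>.3);Q=w[m];print("plate",cv2.minAreaRect(Q[:,:2].astype(np.float32)*1000))
E
```

```text
pin pts 735 [ 0.4515 -0.0203  0.0805] [0.6035 0.031  0.1159]
((527.7330322265625, 5.647268295288086), (150.4019012451172, 39.88671112060547), 5.526143550872803)
axis slope deg 5.896145763945744 y at .527 0.005916422720118414 ztop 0.11415689017960216
52 [ 0.3902 -0.0822  0.0653] [ 0.6083 -0.0691  0.076 ]
line deg 3.311877300571375 [-0.0794 -0.0737 -0.0696] 0.07129979713823731
plate ((578.0450439453125, -30.01287841796875), (413.24456787109375, 1506.6851806640625), 2.0267958641052246)
```

The 40 × 150 mm pin is on the plate at top pixel (289,203), with the line at (318,210). The two loose cylinders at (185,307) and (395,302) are look-alikes. I'll turn the jaws along the pin, put both fingertips on its top, and roll it with short strokes.

```bash
python3 -m creep '[-2.3,2.4,0,0,0,3.4,6, -4.7,4.9,0,0,0,7,6, -7.8,8.1,0,0,0,12,6, -10.9,11.4,0,0,0,17,6, -14,14.6,0.5,0,0,21,6, -17.1,17.9,1,0,0,26,6, -20.2,21.2,1,0,0,31,6, -23.3,24.4,1.5,0,0,35,6, -26.4,27.7,2,0,0,40,6, -29.5,30.9,2,0,0,44,6, -32.6,34.2,2.5,0,0,49,6, -35.7,37.4,3,0,0,53,6, -38.8,40.6,3,0,0,58,6, -42,43.9,3,0,0,62,6, -44.5,46.5,3,0,0,66,6, -46,48.2,3,0,0,67.5,6, -46.5,48.7,3,0,0,67.5,6, -46.5,48.7,3,0,0,67.5,6, -46.5,48.7,3,0,0,67.5,6]' 20
python3 - <<'E'
from h import *
np.set_printoptions(precision=4,suppress=True)
o=get_obs();print(o["position"],R.from_quat(o["ee_rot"]).as_matrix(),o["ft_force"],o["grip_width"])
c=camera("wrist");save(c,'w1.png')
for q in("pin","line","ball"): print(q,[(np.round(d["at"],4).tolist(),round(d["conf"],2)) for d in pinpoint(c,q)][:4])
E
```

```text
clock: 2.53
position: [0.5127, 0.0107, 0.1778]
ee_rot: [0.999, 0.048, -0.0, 0.0]
ft_force: [0.2, 1.1, -0.3]
grip_width: 0.699
[0.5127 0.0107 0.1778] [[ 0.9954  0.0958 -0.0001]
 [ 0.0958 -0.9954 -0.0004]
 [-0.0001  0.0004 -1.    ]] [ 0.1578  1.0973 -0.3303] 0.6992958895512486
pin [([0.5278, 0.0098, 0.0896], 0.66)]
line [([0.5342, -0.0761, 0.0706], 0.7)]
ball []
```

View pics/w1.png

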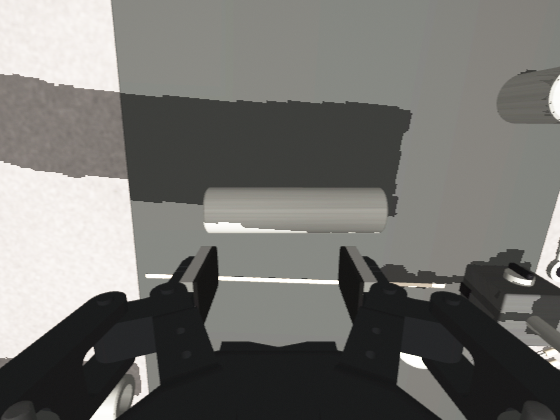

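The wrist view shows the pin at (205–387, 187–233), the line running from (147,275) to (445,287), and the fingertips at about (207,250) and (348,250). I'll fit the pin and line from the depth data.

```bash
cat >> h.py <<'E'
def axisfit(c,y0,xr=(.44,.62)):
    w=cloud(c);rgb=c["pixels"].astype(int)
    m=(w[...,2]>.098)&(w[...,2]<.115)&(w[...,0]>xr[0])&(w[...,0]<xr[1])&(abs(w[...,1]-y0)<.025)
    P=w[m]
    # cylinder fit: y=a+b(x-.527), axis height z0 with R=.02
    from scipy.optimize import least_squares
    f=lambda q:np.hypot((P[:,1]-q[0]-q[1]*(P[:,0]-.527))*np.cos(np.arctan(q[1])),P[:,2]-q[2])-.02
    s=least_squares(f,[y0,.09,.09],loss='soft_l1',f_scale=.001).x
    print("pin n",len(P),"y@.527 %.4f deg %.2f z %.4f x %.4f..%.4f"%(s[0],np.degrees(np.arctan(s[1])),s[2],*np.percentile(P[:,0],[.5,99.5])))
    return s
def linefit(c):
    w=cloud(c);g=c["pixels"].min(-1).astype(float)
    y=w[...,1]+.0737-.0576*(w[...,0]-.53)
    m0=(w[...,2]<.076)&(w[...,2]>.064)&(abs(y)<.015)&(w[...,0]>.40)&(w[...,0]<.66)
    m=m0&(g>np.median(g[m0])+50)
    L=w[m]; k=np.polyfit(L[:,0]-.527,L[:,1],1)
    for _ in range(3):
        r=L[:,1]-np.polyval(k,L[:,0]-.527);L=L[abs(r)<.004];k=np.polyfit(L[:,0]-.527,L[:,1],1)
    print("line n",len(L),"y@.527 %.4f deg %.2f z %.4f"%(k[1],np.degrees(np.arctan(k[0])),np.median(L[:,2])),L[:,0].min(),L[:,0].max())
    return k
E
python3 - <<'E'
from h import *
for n in("wrist","top"):
    c=camera(n);print(n);axisfit(c,.006);linefit(c)
E
```

```text
wrist
pin n 7503 y@.527 0.0053 deg 5.56 z 0.0903 x 0.4531..0.6004
line n 562 y@.527 -0.0744 deg 3.28 z 0.0709 0.4001876392698564 0.6581980921510695
topTraceback (most recent call last):
  File "<stdin>", line 3, in <module>
  File "h.py", line 19, in axisfit
    print("pin n",len(P),"y@.527 %.4f deg %.2f z %.4f x %.4f..%.4f"%(s[0],np.degrees(np.arctan(s[1])),s[2],*np.percentile(P[:,0],[.5,99.5])))
                                                                                                            ~~~~~~~~~~~~~^^^^^^^^^^^^^^^^^^
    return _quantile_unchecked(
        a, q, axis, out, overwrite_input, method, keepdims, weights)
    return _ureduce(a,
                    func=_quantile_ureduce_func,
    ...<5 lines>...
                    overwrite_input=overwrite_input,
                    method=method)
    r = func(a, **kwargs)
    result = _quantile(arr,
                       quantiles=q,
    ...<2 lines>...
                       out=out,
                       weights=wgt)
    slices_having_nans = np.isnan(arr[-1, ...])
                                  ~~~^^^^^^^^^
IndexError: index -1 is out of bounds for axis 0 with size 0
```

```bash
python3 -m creep '[0,0,1,0,0,0,6, 0,0,2.2,0,0,0,6, 0,0,3.4,0,0,0,6, 0,0,4.4,0,0,0,6, 0,0,5,0,0,0,6, 0,0,5.2,0,0,0,6, 0,0,5.2,0,0,0,6]'
python3 - <<'E'
from h import *
c=camera("wrist");w=cloud(c)
for cx in((180,235),(330,390)):
    a=w[200:300,cx[0]:cx[1]];m=(a[...,2]>.112)&(a[...,2]<.2)
    P=a[m];print(len(P),P[P[:,2]<np.percentile(P[:,2],3)].mean(0),P.min(0),P.max(0))
axisfit(c,.006)
print(get_obs()["ft_force"])
E
```

```text
clock: 3.42
position: [0.5122, 0.0121, 0.1254]
ee_rot: [0.999, 0.049, -0.0, 0.0]
ft_force: [0.2, -0.4, -0.4]
grip_width: 0.701
1702 [0.48159222 0.00868613 0.15261804] [ 0.45838044 -0.0021843   0.11200673] [0.48409775 0.02140966 0.19994443]
1922 [0.54267758 0.01613599 0.15628669] [0.5410553 0.0041833 0.1528546] [0.55566905 0.02969447 0.19999636]
pin n 10800 y@.527 0.0052 deg 5.54 z 0.0903 x 0.4533..0.6005
[-0.29018907  0.13554003 -0.43436507]
```

```bash
for i in 1; do python3 -m creep '[0,0,0.1,0,0,0,6, 0,0,0.2,0,0,0,6, 0,0,0.3,0,0,0,6, 0,0,0.3,0,0,0,6]'; done; python3 -m creep '[0,0,0.1,0,0,0,6, 0,0,0.2,0,0,0,6, 0,0,0.2,0,0,0,6]'
```

```text
clock: 3.8
position: [0.5125, 0.0122, 0.1229]
ee_rot: [0.999, 0.049, 0.0, -0.0]
ft_force: [0.0, 0.5, 0.3]
grip_width: 0.705
clock: 4.05
position: [0.5124, 0.0121, 0.1207]
ee_rot: [0.999, 0.049, -0.0, -0.0]
ft_force: [-0.3, 0.2, 0.3]
grip_width: 0.705
```

```bash
python3 -m creep '[0,0,0.1,0,0,0,6, 0,0,0.2,0,0,0,6, 0,0,0.2,0,0,0,6]'|grep -E "pos|force"; python3 -m creep '[0,0,0.1,0,0,0,6, 0,0,0.15,0,0,0,6, 0,0,0.15,0,0,0,6]'|grep -E "pos|force"; python3 - <<'E'
from h import *
c=camera("wrist");save(c,'w2.png');axisfit(c,.006)
E
```

```text
position: [0.5123, 0.0122, 0.1186]
ft_force: [0.7, 0.7, -0.5]
position: [0.5124, 0.0121, 0.1173]
ft_force: [0.1, -0.3, -0.4]
pin n 11300 y@.527 0.0052 deg 5.50 z 0.0903 x 0.4534..0.6004
```

View pics/w2.png

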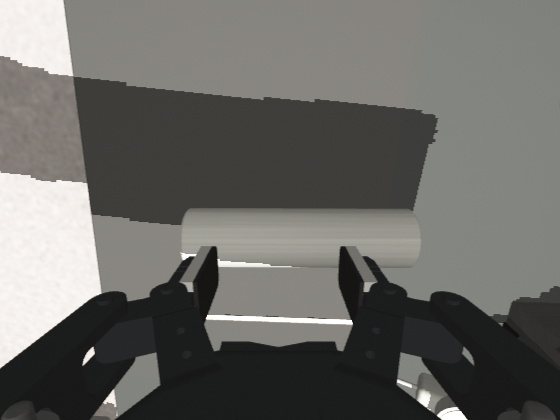

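The fingertips at (207,250) and (345,250) now overlap the pin (rows 210–267), with no force yet. I'll keep feeling downwards.

```bash
for k in 1; do python3 -m creep '[0,0,0.1,0,0,0,6, 0,0,0.1,0,0,0,6]'|grep -E "pos|force"; python3 -m creep '[0,0,0.1,0,0,0,6, 0,0,0.1,0,0,0,6]'|grep -E "pos|force"; done
```

```text
position: [0.5124, 0.0121, 0.1163]
ft_force: [0.7, -0.2, 0.1]
position: [0.5124, 0.0122, 0.1152]
ft_force: [-0.4, 0.1, -0.0]
```

```bash
python3 -m creep '[0,0,0.1,0,0,0,6, 0,0,0.1,0,0,0,6]'|grep -E "pos|force"; python3 -m creep '[0,0,0.05,0,0,0,6, 0,0,0.1,0,0,0,6]'|grep -E "pos|force";
```

```text
position: [0.5124, 0.0122, 0.1142]
ft_force: [0.5, -0.3, -0.1]
position: [0.5125, 0.0121, 0.1134]
ft_force: [0.3, -0.5, -0.6]
```

```bash
python3 -m creep '[0,0,0.05,0,0,0,6, 0,0,0.1,0,0,0,6]'|grep -E "pos|force"; python3 -m creep '[0,0,0.05,0,0,0,6, 0,0,0.1,0,0,0,6]'|grep -E "pos|force";python3 - <<'E'
from h import *
c=camera("wrist");axisfit(c,.006)
E
```

```text
position: [0.5124, 0.0121, 0.1123]
ft_force: [2.0, 0.0, 0.4]
position: [0.5125, 0.0122, 0.1113]
ft_force: [-0.2, 0.1, 0.2]
pin n 11708 y@.527 0.0052 deg 5.53 z 0.0903 x 0.4533..0.6006
```

```bash
python3 -m creep '[0,0,0.05,0,0,0,6, 0,0,0.1,0,0,0,6]'|grep -E "pos|force"; python3 -m creep '[0,0,0.05,0,0,0,6, 0,0,0.1,0,0,0,6]'|grep -E "pos|force|wid";python3 - <<'E'
from h import *
c=camera("wrist");axisfit(c,.006)
c=camera("scene");cv2.imwrite('pics/s2.png',cv2.resize(c["pixels"][150:270,190:330,::-1],None,fx=5,fy=5,interpolation=cv2.INTER_CUBIC))
E
```

```text
position: [0.5125, 0.0122, 0.1104]
ft_force: [0.1, 0.3, -0.3]
position: [0.5125, 0.0121, 0.1093]
ft_force: [0.5, 0.1, 0.3]
grip_width: 0.704
pin n 11797 y@.527 0.0052 deg 5.52 z 0.0903 x 0.4534..0.6004
```

View pics/s2.png

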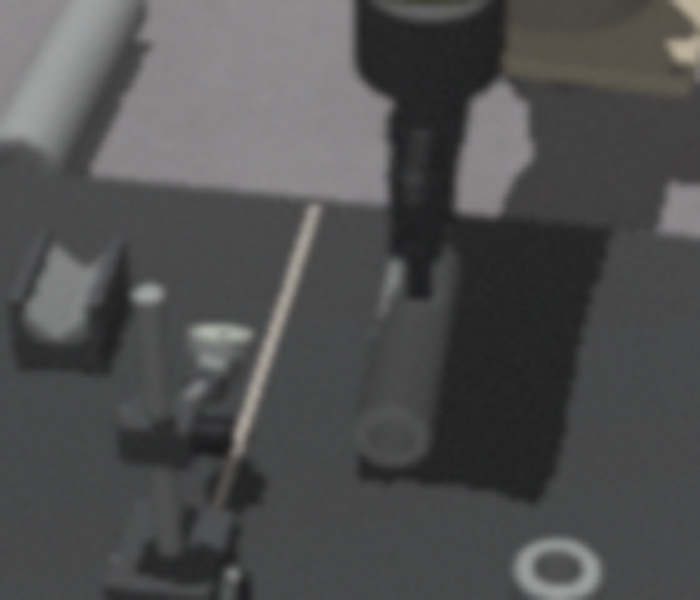

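The fingers, crop pixel (420,290), sit right over the top of the pin, so I'll go on down.

```bash
python3 -m creep '[0,0,0.05,0,0,0,6, 0,0,0.1,0,0,0,6]'|grep -E "pos|force"; python3 -m creep '[0,0,0.05,0,0,0,6, 0,0,0.1,0,0,0,6]'|grep -E "pos|force|wid|clock"
```

```text
position: [0.5125, 0.0122, 0.1084]
ft_force: [0.3, -0.6, -0.2]
clock: 6.42
position: [0.5125, 0.0121, 0.1073]
ft_force: [-0.1, 0.2, -1.2]
grip_width: 0.703
```

```bash
python3 -m creep '[0,0,0.05,0,0,0,6, 0,0,0.1,0,0,0,6]'|grep -E "pos|force|wid|clock"
```

```text
clock: 6.58
position: [0.5125, 0.0122, 0.1063]
ft_force: [-0.4, -0.4, -0.1]
grip_width: 0.7
```

```bash
python3 - <<'E'
from h import *
np.set_printoptions(precision=4,suppress=True)
o=get_obs();print(o["ft_force"],o["torque"],o["tau"])
c=camera("wrist");w=cloud(c);axisfit(c,.006)
z=c["range_z"]
for col in (190,205,212,340,350,360): print(col,[(r,w[r,col].round(3).tolist()) for r in range(225,310,10)])
cv2.imwrite('pics/w3.png',cv2.resize(c["pixels"][180:340,140:420,::-1],None,fx=2.8,fy=2.8))
E
```

```text
[-0.3993 -0.4135 -0.1287] [-0.0458  0.0189  0.0546] [ -0.0161 -40.7149   3.9554 -35.3334   0.0252   0.0284  -0.0086]
pin n 11979 y@.527 0.0052 deg 5.51 z 0.0903 x 0.4533..0.6005
190 [(225, [0.46, 0.015, 0.102]), (235, [0.462, 0.011, 0.107]), (245, [0.463, 0.006, 0.11]), (255, [0.463, -0.0, 0.111]), (265, [0.476, 0.019, 0.159]), (275, [0.479, 0.02, 0.169]), (285, [0.48, 0.019, 0.174]), (295, [0.48, 0.015, 0.174]), (305, [0.484, 0.022, 0.189])]
205 [(225, [nan, nan, nan]), (235, [0.47, 0.011, 0.106]), (245, [0.471, 0.007, 0.11]), (255, [0.48, 0.02, 0.15]), (265, [0.482, 0.019, 0.158]), (275, [0.482, 0.016, 0.16]), (285, [0.483, 0.012, 0.161]), (295, [0.483, 0.008, 0.162]), (305, [0.484, 0.004, 0.163])]
212 [(225, [0.473, 0.016, 0.102]), (235, [0.474, 0.012, 0.106]), (245, [0.475, 0.007, 0.11]), (255, [0.482, 0.018, 0.145]), (265, [0.483, 0.014, 0.147]), (275, [0.483, 0.009, 0.147]), (285, [0.483, 0.004, 0.148]), (295, [0.484, 0.0, 0.15]), (305, [0.47, -0.06, 0.071])]
340 [(225, [0.549, 0.024, 0.102]), (235, [0.549, 0.019, 0.107]), (245, [0.549, 0.015, 0.11]), (255, [0.542, 0.021, 0.139]), (265, [0.543, 0.016, 0.14]), (275, [0.543, 0.012, 0.141]), (285, [0.543, 0.007, 0.143]), (295, [0.565, -0.042, 0.07]), (305, [0.567, -0.05, 0.071])]
350 [(225, [0.555, 0.025, 0.102]), (235, [0.554, 0.02, 0.107]), (245, [0.555, 0.015, 0.11]), (255, [0.544, 0.026, 0.149]), (265, [0.542, 0.026, 0.158]), (275, [0.542, 0.021, 0.159]), (285, [0.542, 0.018, 0.161]), (295, [0.543, 0.013, 0.161]), (305, [0.543, 0.01, 0.163])]
360 [(225, [0.561, 0.025, 0.103]), (235, [0.561, 0.02, 0.105]), (245, [0.561, 0.015, 0.109]), (255, [0.548, 0.027, 0.15]), (265, [0.546, 0.026, 0.159]), (275, [0.543, 0.026, 0.168]), (285, [0.542, 0.025, 0.173]), (295, [0.543, 0.021, 0.173]), (305, [0.544, 0.016, 0.173])]
```

View pics/w3.png

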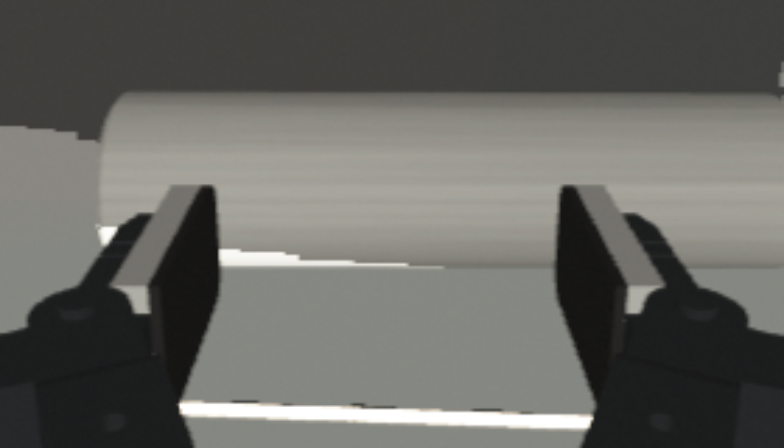

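```bash
python3 - <<'E'
from h import *
np.set_printoptions(precision=4,suppress=True)
c=camera("wrist");w=cloud(c)
for a,b in((150,225),(335,400)):
    s=w[240:330,a:b].reshape(-1,3);s=s[(s[:,2]>.115)];i=np.argsort(s[:,2])[:60];print(s[i[0]],s[i].mean(0))
print("cam",np.array(c["T"]))
c=camera("scene");w=cloud(c)
for r in range(186,224,3): print(r,[w[r,k].round(3).tolist() for k in (270,274,278)])
E
```

```text
[0.4829 0.0095 0.1349] [0.4828 0.0094 0.1372]
[0.5428 0.0154 0.1346] [0.5427 0.0158 0.1371]
cam [[ 0.995   0.0967  0.026   0.5064]
 [ 0.1001 -0.9584 -0.2674  0.0797]
 [-0.001   0.2686 -0.9632  0.2727]
 [ 0.      0.      0.      1.    ]]
186 [[0.58, 0.013, 0.236], [0.578, 0.022, 0.237], [0.484, 0.013, 0.169]]
189 [[0.582, 0.013, 0.229], [0.58, 0.023, 0.23], [0.541, 0.025, 0.202]]
192 [[0.577, 0.012, 0.216], [0.577, 0.022, 0.218], [0.55, 0.027, 0.199]]
195 [[0.577, 0.012, 0.207], [0.576, 0.022, 0.208], [0.542, 0.025, 0.184]]
198 [[0.567, 0.01, 0.19], [0.565, 0.02, 0.19], [0.552, 0.027, 0.182]]
201 [[0.573, 0.012, 0.186], [0.575, 0.022, 0.189], [0.468, 0.011, 0.107]]
204 [[0.558, 0.008, 0.164], [0.558, 0.018, 0.166], [0.477, 0.013, 0.103]]
207 [[0.559, 0.008, 0.155], [0.555, 0.018, 0.154], [0.488, 0.015, 0.102]]
210 [[0.555, 0.007, 0.142], [0.556, 0.018, 0.145], [0.503, 0.018, 0.103]]
213 [[0.529, 0.002, 0.111], [0.524, 0.012, 0.108], [0.51, 0.02, 0.099]]
216 [[0.54, 0.004, 0.11], [0.535, 0.014, 0.107], [0.523, 0.022, 0.099]]
219 [[0.554, 0.007, 0.112], [0.548, 0.017, 0.109], [0.526, 0.023, 0.092]]
222 [[0.562, 0.009, 0.108], [0.554, 0.018, 0.103], [0.514, 0.021, 0.071]]
```

Both cameras put the fingertips at z≈0.135, about 29 mm above the reported TCP, not 11 mm below it. So I'll go by the cameras and touch instead of the stated tip offset: another 2 cm down, then feel for contact.

```bash
python3 -m creep '[0,0,0.5,0,0,0,6, 0,0,1.1,0,0,0,6, 0,0,1.6,0,0,0,6, 0,0,1.9,0,0,0,6, 0,0,2,0,0,0,6, 0,0,2,0,0,0,6]'
python3 - <<'E'
from h import *
np.set_printoptions(precision=4,suppress=True)
c=camera("wrist");w=cloud(c);axisfit(c,.006)
for a,b in((150,225),(335,400)):
    s=w[240:330,a:b].reshape(-1,3);s=s[(s[:,2]>.1125)];i=np.argsort(s[:,2])[:60];print(s[i[0]],s[i].mean(0))
E
```

```text
clock: 7.23
position: [0.5122, 0.012, 0.0859]
ee_rot: [0.999, 0.049, -0.0, 0.0]
ft_force: [-0.5, 0.1, -0.2]
grip_width: 0.701
pin n 13467 y@.527 0.0052 deg 5.51 z 0.0903 x 0.4532..0.6002
[0.4827 0.0088 0.1146] [0.4826 0.0096 0.117 ]
[0.5428 0.0142 0.1142] [0.5427 0.0163 0.1168]
```

```bash
python3 -m creep '[0,0,0.1,0,0,0,6, 0,0,0.2,0,0,0,6, 0,0,0.2,0,0,0,6]'|grep -E "pos|force";python3 -m creep '[0,0,0.05,0,0,0,6, 0,0,0.1,0,0,0,6]'|grep -E "pos|force";python3 -m creep '[0,0,0.05,0,0,0,6, 0,0,0.05,0,0,0,6]'|grep -E "pos|force|wid|clock"
```

```text
position: [0.5124, 0.0122, 0.0843]
ft_force: [-0.2, -0.7, -0.0]
position: [0.5125, 0.0122, 0.0834]
ft_force: [-0.2, -0.5, -0.2]
clock: 7.87
position: [0.5124, 0.0122, 0.0828]
ft_force: [0.1, 0.3, -0.5]
grip_width: 0.706
```

```bash
python3 -m creep '[0,0,0.05,0,0,0,6, 0,0,0.05,0,0,0,6]'|grep -E "pos|force";python3 -m creep '[0,0,0.05,0,0,0,6, 0,0,0.05,0,0,0,6]'|grep -E "pos|force";python3 -m creep '[0,0,0.05,0,0,0,6, 0,0,0.05,0,0,0,6]'|grep -E "pos|force|wid|clock"
```

```text
position: [0.5124, 0.0122, 0.0823]
ft_force: [-0.2, 0.7, -0.3]
position: [0.5124, 0.0122, 0.0818]
ft_force: [0.3, 0.2, -0.2]
clock: 8.37
position: [0.5125, 0.0122, 0.0816]
ft_force: [-1.2, -0.2, 2.7]
grip_width: 0.704
```

Contact at reported TCP z = 0.0817. First stroke: press about 0.5 mm more and move 3.2 cm sideways.

```bash
python3 -m creep '[0,0,0.05,0,0,0,6, 0,0.1,0.05,0,0,0,6, 0,0.4,0.05,0,0,0,6, 0,0.8,0.05,0,0,0,6, 0,1.2,0.05,0,0,0,6, 0,1.6,0.05,0,0,0,6, 0,2,0.05,0,0,0,6, 0,2.4,0.05,0,0,0,6, 0,2.8,0.05,0,0,0,6, 0,3.1,0.05,0,0,0,6, 0,3.2,0.05,0,0,0,6, 0,3.2,0.05,0,0,0,6]'
python3 - <<'E'
from h import *
c=camera("wrist");axisfit(c,-.010);linefit(c)
E
```

```text
clock: 9.37
position: [0.5157, -0.0203, 0.0814]
ee_rot: [0.999, 0.049, 0.0, -0.0]
ft_force: [-3.4, -0.1, 8.1]
grip_width: 0.697
pin n 18204 y@.527 -0.0112 deg 5.52 z 0.0903 x 0.4551..0.6018
line n 803 y@.527 -0.0744 deg 3.37 z 0.0708 0.4756666931939547 0.5695355328508083
```

The pin rolled 16.4 mm without slipping. Next: lift, step back, press again, stroke.

```bash
python3 -m creep '[0,0,-0.3,0,0,0,6, 0,-0.2,-0.6,0,0,0,6, 0,-0.9,-0.6,0,0,0,6, 0,-1.5,-0.6,0,0,0,6, 0,-1.6,-0.4,0,0,0,6, 0,-1.6,-0.2,0,0,0,6, 0,-1.6,-0.1,0,0,0,6, 0,-1.6,0,0,0,0,6, 0,-1.5,0,0,0,0,6, 0,-1.2,0,0,0,0,6, 0,-0.8,0,0,0,0,6, 0,-0.4,0,0,0,0,6, 0,0,0,0,0,0,6, 0,0.4,0,0,0,0,6, 0,0.8,0,0,0,0,6, 0,1.2,0,0,0,0,6, 0,1.5,0,0,0,0,6, 0,1.6,0,0,0,0,6, 0,1.6,0,0,0,0,6]'
python3 - <<'E'
from h import *
c=camera("wrist");axisfit(c,-.0275);linefit(c)
E
```

```text
clock: 11.0
position: [0.5171, -0.0366, 0.0814]
ee_rot: [0.999, 0.049, -0.0, 0.0]
ft_force: [-4.8, -0.6, 10.0]
grip_width: 0.7
pin n 18117 y@.527 -0.0278 deg 5.51 z 0.0903 x 0.4567..0.6036
line n 1367 y@.527 -0.0743 deg 3.35 z 0.0709 0.4000295849488966 0.6598282700624022
```

```bash
python3 -m creep '[0,0,-0.3,0,0,0,6, 0,-0.2,-0.6,0,0,0,6, 0,-0.9,-0.6,0,0,0,6, 0,-1.5,-0.6,0,0,0,6, 0,-1.6,-0.4,0,0,0,6, 0,-1.6,-0.2,0,0,0,6, 0,-1.6,-0.1,0,0,0,6, 0,-1.6,0,0,0,0,6, 0,-1.5,0,0,0,0,6, 0,-1.2,0,0,0,0,6, 0,-0.8,0,0,0,0,6, 0,-0.4,0,0,0,0,6, 0,0,0,0,0,0,6, 0,0.4,0,0,0,0,6, 0,0.8,0,0,0,0,6, 0,1.2,0,0,0,0,6, 0,1.5,0,0,0,0,6, 0,1.6,0,0,0,0,6, 0,1.6,0,0,0,0,6]'
python3 - <<'E'
from h import *
c=camera("wrist");axisfit(c,-.044);linefit(c)
E
```

```text
clock: 12.63
position: [0.5187, -0.0525, 0.0814]
ee_rot: [0.999, 0.049, -0.0, 0.0]
ft_force: [-3.1, -0.8, 9.9]
grip_width: 0.705
pin n 17962 y@.527 -0.0446 deg 5.52 z 0.0903 x 0.4582..0.6050
line n 782 y@.527 -0.0745 deg 3.30 z 0.0709 0.40012879731739254 0.6599099358677284
```

```bash
python3 -m creep '[0,0,-0.3,0,0,0,6, 0,-0.2,-0.6,0,0,0,6, 0,-0.9,-0.6,0,0,0,6, 0,-1.5,-0.6,0,0,0,6, 0,-1.6,-0.4,0,0,0,6, 0,-1.6,-0.2,0,0,0,6, 0,-1.6,-0.1,0,0,0,6, 0,-1.6,0,0,0,0,6, 0,-1.5,0,0,0,0,6, 0,-1.2,0,0,0,0,6, 0,-0.8,0,0,0,0,6, 0,-0.4,0,0,0,0,6, 0,0,0,0,0,0,6, 0,0.4,0,0,0,0,6, 0,0.8,0,0,0,0,6, 0,1.2,0,0,0,0,6, 0,1.5,0,0,0,0,6, 0,1.6,0,0,0,0,6, 0,1.6,0,0,0,0,6]'
python3 - <<'E'
from h import *
c=camera("wrist");save(c,'w4.png');axisfit(c,-.061);linefit(c)
E
```

```text
clock: 14.27
position: [0.5203, -0.0685, 0.0814]
ee_rot: [0.999, 0.049, -0.0, 0.0]
ft_force: [-4.5, -0.4, 10.1]
grip_width: 0.706
pin n 17765 y@.527 -0.0613 deg 5.50 z 0.0903 x 0.4598..0.6066
line n 623 y@.527 -0.0744 deg 3.31 z 0.0709 0.4000601644341993 0.6599774823533879
```

View pics/w4.png

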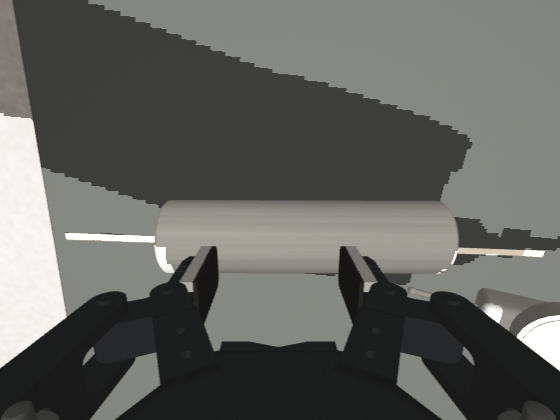

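The line shows at both ends of the pin (65–155,238 and 455–545,252) and the fingers straddle its middle. The dial is at (520,340), lower right. About 13.3 mm is left, so the last stroke is 2.55 cm, with the tool moved 4 mm away from the ball first.

```bash
python3 -m creep '[0,0,-0.3,0,0,0,6, -0.1,-0.2,-0.6,0,0,0,6, -0.3,-0.9,-0.6,0,0,0,6, -0.4,-1.4,-0.6,0,0,0,6, -0.4,-1.5,-0.4,0,0,0,6, -0.4,-1.5,-0.2,0,0,0,6, -0.4,-1.5,-0.1,0,0,0,6, -0.4,-1.5,0,0,0,0,6, -0.4,-1.4,0,0,0,0,6, -0.4,-1.1,0,0,0,0,6, -0.4,-0.7,0,0,0,0,6, -0.4,-0.3,0,0,0,0,6, -0.4,0.1,0,0,0,0,6, -0.4,0.5,0,0,0,0,6, -0.4,0.8,0,0,0,0,6, -0.4,1,0,0,0,0,6, -0.4,1.05,0,0,0,0,6, -0.4,1.05,0,0,0,0,6]'
python3 - <<'E'
from h import *
c=camera("wrist");axisfit(c,-.074)
try: linefit(c)
except Exception as e: print(e)
E
```

```text
clock: 15.82
position: [0.5173, -0.0792, 0.0814]
ee_rot: [0.999, 0.049, -0.0, 0.0]
ft_force: [-5.5, -0.9, 11.2]
grip_width: 0.701
pin n 16894 y@.527 -0.0747 deg 5.50 z 0.0903 x 0.4610..0.6078
line n 701 y@.527 -0.0745 deg 3.30 z 0.0709 0.4001649476133163 0.659961710318035
```

The centre is within about 0.1 mm of the line. Now lift off gently, retreat and check.

```bash
python3 -m creep '[0,0,-0.05,0,0,0,6, 0,0,-0.1,0,0,0,6, 0,0,-0.3,0,0,0,6, 0,0,-0.7,0,0,0,6, 0,0,-1.5,0,0,0,6, 0,0,-2.5,0,0,0,6, 0,0,-3.7,0,0,0,6, 0,0,-5,0,0,0,6, 0,0,-6.3,0,0,0,6, 0,0,-7.5,0,0,0,6, 0,0,-8.5,0,0,0,6, 0,0,-9.2,0,0,0,6, 0,0,-9.5,0,0,0,6, 0,0,-9.5,0,0,0,6, 0,0,-9.5,0,0,0,6]'
python3 - <<'E'
from h import *
c=camera("wrist");axisfit(c,-.074);linefit(c)
c=camera("scene");save(c,'s3.png')
for q in("vblock","bush","gauge","pin"): print(q,[(np.round(d["at"],4).tolist(),round(d["conf"],2)) for d in pinpoint(c,q)][:3])
E
```

```text
clock: 17.12
position: [0.5172, -0.0782, 0.1756]
ee_rot: [0.999, 0.049, -0.0, -0.0]
ft_force: [0.4, 0.1, -0.5]
grip_width: 0.699
pin n 7842 y@.527 -0.0745 deg 5.53 z 0.0903 x 0.4607..0.6080
line n 375 y@.527 -0.0745 deg 3.29 z 0.0709 0.4002002105149528 0.6597222022894613
vblock [([0.5317, -0.1862, 0.0695], 0.67)]
bush [([0.7103, 0.1133, 0.0702], 0.73)]
gauge [([0.7106, -0.284, 0.0708], 0.88), ([0.5347, -0.0744, 0.0899], 0.35)]
pin [([0.233, -0.2948, 0.0287], 0.97), ([0.5383, -0.0746, 0.0878], 0.93), ([0.231, 0.3205, 0.0336], 0.76)]
```

View pics/s3.png

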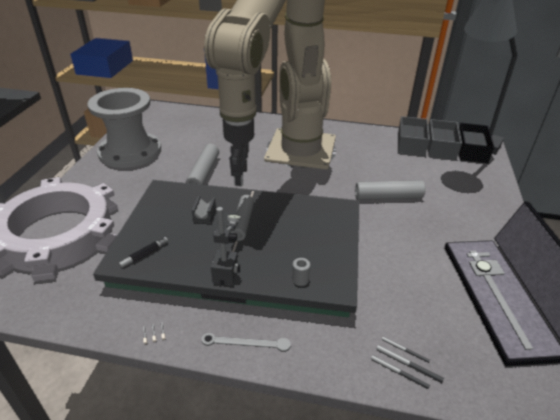

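The scene shows the pin on the line under the indicator (240,210), the bystanders in place and the gripper clear above. I'm handing it in.

```bash
python3 -c "
from workcell import *
print(hand_in())"
```

```text
the job is handed in; nothing more can be done
None
```

I rolled the pin to the line in five short strokes, with both fingertips pressing lightly (about 8–11 N) on its top, then lifted clear and handed in at about 17 s. No verdict was reported.

**Last checks** (wrist camera, after lifting off):
- **Position:** the pin's axis is within about 0.3 mm of the line's middle. It is resting on the plate, with its axis at z = 0.0903 m.
- **Angle:** it is 2.2° (0.039 rad) off parallel, against the 0.08 rad allowed. I left the initial tilt as it was.
- **Ball:** it stands about 51 mm from the pin's middle along its length, within the 73 mm limit. This uses the network's first reading of the ball; I did not measure it again at the end.
- **Rolling:** the pin travelled about 79.5 mm, which is about 4 rad. At each check the travel was half the tool's, so I saw no sliding.
- **Bystanders:** the V-block, bush and plug gauge read within about 4 mm of their first positions, which is the network's own error.
- **Robot:** no contact force remained after lifting off.

**What disagreed:** the stated tip offset did not hold. The cameras and the contact both put the fingertips about 28 mm above the reported TCP at 60 mm opening, not 11 mm below it. I therefore found the pin's top by feel, which took about 5 s.

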